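# Put the stacking spice pots back on their stand

### The job

Stack the washed spice pots upright on the round dark wooden stand: the white pot first, in the middle of the stand, then the blue pot on it, then the yellow pot, and last the wooden lid with the knob, each properly seated in the one below and let go. The green pot is not used: leave it, the matchbox, the salt shaker and the brush where they are.

Things in the scene. Friction and masses are not known exactly. Their poses are not given: they have to be found in the camera images.
- stand: round dark wooden stand, 110 mm in diameter, fixed to the worktop, with a flat top 10 mm above the worktop, a lip 6 mm wide and 4 mm higher round its edge, and a black disc of 52 mm that marks its centre. Origin: centre of its underside, on the worktop; z up
- pot_white: white open pot, 60 mm across (grip the outside), 46 mm tall. Origin: centre of the underside; z up its axis. Foot: plug 8 mm high, 38 mm wide at the bottom, 44 at its top; body 8 to 46 mm up, wall 3, mouth 54 mm. All pots alike. Seated on a pot: foot in its mouth, body on its rim, origin 38 mm above that pot's origin. Loose, 0.12 kg
- pot_blue: blue open pot, 60 mm across (grip the outside), 46 mm tall. Origin: centre of the underside; z up its axis. Foot: plug 8 mm high, 38 mm wide at the bottom, 44 at its top; body 8 to 46 mm up, wall 3, mouth 54 mm. All pots alike. Seated on a pot: foot in its mouth, body on its rim, origin 38 mm above that pot's origin. Loose, 0.12 kg
- pot_yellow: yellow open pot, 60 mm across (grip the outside), 46 mm tall. Origin: centre of the underside; z up its axis. Foot: plug 8 mm high, 38 mm wide at the bottom, 44 at its top; body 8 to 46 mm up, wall 3, mouth 54 mm. All pots alike. Seated on a pot: foot in its mouth, body on its rim, origin 38 mm above that pot's origin. Loose, 0.12 kg
- pot_green: green open pot, 60 mm across (grip the outside), 46 mm tall. Origin: centre of the underside; z up its axis. Foot: plug 8 mm high, 38 mm wide at the bottom, 44 at its top; body 8 to 46 mm up, wall 3, mouth 54 mm. All pots alike. Seated on a pot: foot in its mouth, body on its rim, origin 38 mm above that pot's origin. Loose, 0.12 kg. Not used: to be left alone
- lid: light wooden lid: a 62 mm disc, 8 to 14 mm above its origin, on a plug like a pot's foot, with an upright round knob, 22 mm in diameter, 14 to 46 mm above the origin; grip it there. Origin: centre of the plug's underside; z up. Seated on a pot, its origin is 38 mm above the pot's origin. Loose, 0.07 kg
- matchbox: red matchbox lying flat, 37 x 53 x 16 mm. Origin: centre of its underside. To be left alone
- salt_shaker: grey salt shaker, standing, 44 mm in diameter, 90 mm tall. Origin: centre of its underside. To be left alone
- dish_brush: pink dish brush lying flat with blue bristles, 30 x 86 x 23 mm, its length along its y axis. Origin: centre of its underside. To be left alone

How it is judged (in metres and radians):
On the way, in this order (a step that is already met when the one before it is completed fails the run):
1. the white pot stands on the stand (horizontal distance between pot_white and stand below 0.015 m and z of pot_white in the frame of stand between 0.006 and 0.014 m and angle between pot_white's own z axis and vertical below 0.12 rad), for 0.2 s.
2. the blue pot is seated on the white pot (horizontal distance between pot_blue and pot_white below 0.01 m and z of pot_blue in the frame of pot_white between 0.034 and 0.042 m and angle between pot_blue's own z axis and vertical below 0.12 rad), for 0.2 s.
3. the yellow pot is seated on the blue pot (horizontal distance between pot_yellow and pot_blue below 0.01 m and z of pot_yellow in the frame of pot_blue between 0.034 and 0.042 m and angle between pot_yellow's own z axis and vertical below 0.12 rad), for 0.2 s.
4. the lid is seated on the yellow pot (horizontal distance between lid and pot_yellow below 0.01 m and z of lid in the frame of pot_yellow between 0.034 and 0.042 m and angle between lid's own z axis and vertical below 0.12 rad), for 0.2 s.
At the end, for the whole second after the job is handed in: The white pot stands on the stand within 15 mm of its centre; the blue pot is seated on the white one, the yellow on the blue and the lid on the yellow, each within 10 mm of the axis of the one below and within 4 mm of its seated height, all upright within 0.12 rad, released and at rest (all of step 1 and all of step 2 and all of step 3 and all of step 4 and linear speed of each of pot_white, pot_blue, pot_yellow, lid below 0.02 m/s); the robot touches nothing.
It fails at once if the green pot is moved by more than 30 mm (distance of pot_green from where it was at the start of the episode above 0.03 m).
It fails at once if the matchbox is moved by more than 30 mm (distance of matchbox from where it was at the start of the episode above 0.03 m).
It fails at once if the salt shaker is moved by more than 30 mm (distance of salt_shaker from where it was at the start of the episode above 0.03 m).
It fails at once if the dish brush is moved by more than 30 mm (distance of dish_brush from where it was at the start of the episode above 0.03 m).
It also fails if it takes over 102 s, if anything falls off the work surface, if the arm or the gripper's body presses on something with over 40 N, if the wrist force passes 120 N, or if a joint passes its speed limit or range.

### The arm

A 6-joint arm with a two-finger parallel gripper is mounted at the origin on a cart in front of the work surface, level with it; the furniture and walls round the work are solid. World frame = base frame: x ahead of the robot, y to its left, z up, the work surface at z = 0. Lengths are in mm, angles in rad, forces in N, time in s.
With the tool pointing down it reaches from about 250 to 800 mm from the base axis. Payload 3.9 kg.
Tool frame: the origin (TCP) lies midway between the tips of the shut fingers; the grasp point (between the pads) lies 19 mm behind it; z points along the fingers, y is the line along which they close (so a half turn about z gives the same grasp; the last joint's range is limited). The gripper opens to 85 mm and grips with 20 to 120 N. Pads are 22 mm wide; open, the fingers measure 114 mm over their backs; the gripper's body (76 mm by 85 mm) begins 54 mm behind the grasp point. The pads swing forward as they close: fully open they stand 13 mm farther back than shut.
Start: joints at [-1.327, 0.26, -0.138, 1.173, 0, 1.571], TCP at [126.727, -509.466, 195.404] pointing down, gripper open.
Joint ranges: [-2.78, 2.78], [-0.83, 1.72], [-1.28, 1.37], [-1.9, 2.12], [-1.57, 1.48], [-3.14, 3.14]. Speed limits (rad/s): [2.57, 2.57, 3.14, 3.14, 3.14, 3.14].

### API

Orientations are given as a 3x3 rotation matrix whose columns are the frame's x, y, z axes.
In Python, from cell import r, vision gives the robot as it stands. The module is installed in compiled form; this text tells all that it offers.
- The arm moves only by the tool play_rows, never from a script. Its argument "series" is text: rows parted by semicolons, each of 7 numbers parted by spaces: the shift along the world's x, y, z in m, then the turn, a rotation vector about the world's x, y, z in rad, then the finger opening in m, from 0 to 0.0854. In form: x y z wx wy wz jaw; .... A call has 1 to 20 rows; each row is the pose to reach, as a shift and turn from the pose commanded when the call began; what a row does not reach only later rows make up. A row lasts 1/8 s, in which the tool goes at most 62.5 mm and 10.7 degrees, less where a joint would pass 70% of its speed; a pose out of reach is approached as far as the arm can. A call with a gripper value outside its range is refused whole. The fingers move at their own pace and stop on an object; "squeeze" is the grip in N (left out, the last holds). Time passes only in rows, so rows that repeat a pose let the fingers close. It gives the time, the measured TCP pose, the force, the opening and the grip force at its end, in the units of the state.
- r.read_state(): the state, without advancing time (a new reading comes with each control period).
- vision.snapshot(name): name is "scene" or "top" or "wrist"; returns the picture (384x512x3 uint8, red, green, blue); there is no depth.
- vision.camera_model(name): a dict with "K" (3x3 intrinsics, pixels), "cam_to_world" (4x4, takes a point from camera to world coordinates). Camera axes: x right, y up, looking along -z (the intrinsics and any distortion apply to the point x, -y, -z); pixel columns grow to the right and rows downward; lengths in mm; the calibration is good to about 2 mm. A picture is of the moment at which its call begins: read the wrist's pose just before it. camera_model takes no time and is no camera call; for the wrist camera it gives the pose at the moment of the call.
- r.close_job(): hands the job in; it is judged then, once.
The state is a dict: "time": time; "joint_pos": joint angles; "qd": joint speeds; "tau": joint torques, N m; "tcp_pos": TCP position; "eef_rot": TCP orientation; "wrist_force": force on the tool from outside, world axes, zero at the start; "moment": the same for the moment, N m; "grip_width": opening from 0.0 (shut) to 1.0 (fully open); "finger_force": force on a finger pad.
Only numpy, scipy, OpenCV 4.12 (cv2) and the standard library are available. Lean on these libraries where they do the work, as an engineer would, in place of code of your own. Each camera call takes 0.05 s, during which the arm holds its last target. There are 200 camera calls.

## Working session

There is one attempt and no reset: what is moved stays moved. The work goes in short steps, Python scripts to look and compute and a tool call to move; the robot and the scene stay as the last step left them, time stands still between calls to the robot, and variables do not carry over. Pictures are saved under pics/ and viewed, at most 14 in all, crops included, and the job is handed in when it is done.

Besides the shell and the picture viewer there is one more tool, called after "Call:" as name(argument=value, ...), one argument or row to a line, values as JSON. play_rows: Moves the arm, as the interface text tells. Its arguments: {"type":"object","properties":{"series":{"type":"string"},"squeeze":{"type":"number"}},"required":["series"]}

```bash
mkdir -p pics; python3 - <<'E'
from cell import r, vision
import cv2, numpy as np
for n in ("top","scene"):
    im=vision.snapshot(n); cv2.imwrite(f"pics/{n}0.png",im[:,:,::-1])
    m=vision.camera_model(n); print(n,m.keys(),np.round(m["K"],1).tolist(),np.round(m["cam_to_world"],3).tolist(),[m[k] for k in m if k not in("K","cam_to_world")])
s=r.read_state();print(s["tcp_pos"],np.round(s["eef_rot"],3).tolist(),s["grip_width"],s["time"])
E
```

```text
top dict_keys(['K', 'cam_to_world']) [[478.5, 0.0, 255.2], [0.0, 478.5, 193.3], [0.0, 0.0, 1.0]] [[-0.031, 0.997, -0.064, 443.389], [-0.999, -0.03, 0.014, 39.738], [0.012, 0.065, 0.998, 1267.812], [0.0, 0.0, 0.0, 1.0]] []
scene dict_keys(['K', 'cam_to_world']) [[432.6, 0.0, 259.3], [0.0, 432.6, 191.0], [0.0, 0.0, 1.0]] [[-0.954, -0.253, 0.159, 748.376], [0.299, -0.805, 0.513, 665.911], [-0.002, 0.537, 0.843, 1104.259], [0.0, 0.0, 0.0, 1.0]] []
[ 126.58050342 -508.803676    194.64761326] [[0.97, 0.241, -0.0], [0.241, -0.97, 0.002], [0.0, -0.002, -1.0]] 0.9990448684499239 0.1
```

View pics/top0.png

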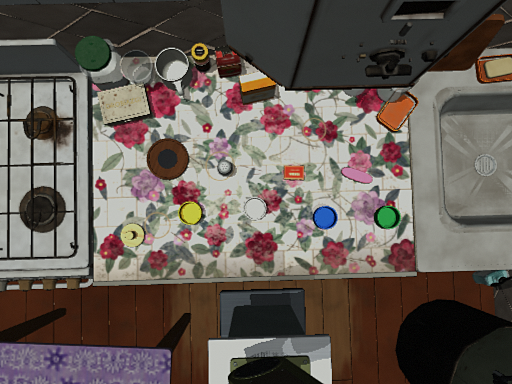

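View pics/scene0.png

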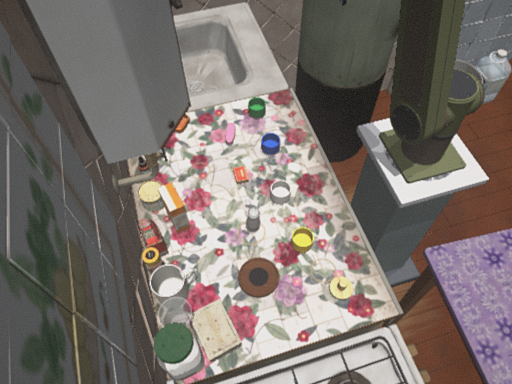

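```bash
cat > h.py <<'E'
import numpy as np, cv2
from cell import r, vision
from scipy.optimize import fsolve
def proj(m,P):
    T=np.linalg.inv(m["cam_to_world"]); c=np.atleast_2d(P)@T[:3,:3].T+T[:3,3]
    c=c*[1,-1,-1]; u=c@np.array(m["K"]).T; return u[:,:2]/u[:,2:]
def unproj(m,uv,z):
    T=m["cam_to_world"]; d=np.linalg.inv(m["K"])@[uv[0],uv[1],1]; d=T[:3,:3]@(d*[1,-1,-1])
    return T[:3,3]+d*(z-T[2,3])/d[2]
a=np.linspace(0,2*np.pi,73)[:-1]
def ring(x,y,z,rad): return np.c_[x+rad*np.cos(a),y+rad*np.sin(a),z+0*a]
POT=[(46,30),(8,30),(0,19)]; LID=[(8,31),(14,31),(46,11)]; STAND=[(0,55),(14,55)]
def hull(m,x,y,prof,z0=0):
    return cv2.convexHull(proj(m,np.vstack([ring(x,y,z0+z,q) for z,q in prof])).astype(np.float32))
def cen(h):
    M=cv2.moments(h); return np.array([M["m10"],M["m01"]])/M["m00"]
def blob(im,near,lo,hi):
    k=cv2.inRange(cv2.cvtColor(im,cv2.COLOR_RGB2HSV),lo,hi)
    k=cv2.morphologyEx(k,cv2.MORPH_CLOSE,np.ones((3,3)))
    n,l,s,c=cv2.connectedComponentsWithStats(k)
    i=1+np.argmin(np.hypot(*(c[1:]-near).T)+1e3*(s[1:,4]<60))
    cs,_=cv2.findContours((l==i).astype(np.uint8),cv2.RETR_EXTERNAL,cv2.CHAIN_APPROX_NONE)
    return cv2.convexHull(max(cs,key=len)).astype(np.float32)
def locate(m,c,prof,z0=0):
    g=unproj(m,c,z0+25)[:2]
    return fsolve(lambda p:cen(hull(m,p[0],p[1],prof,z0))-c,g)
E
python3 - <<'E'
from h import *
R={"blue":((105,120,40),(130,255,255),POT),"green":((45,120,20),(85,255,255),POT),"yellow":((22,140,60),(35,255,255),POT),"lid":((20,60,120),(35,160,255),LID),"stand":((0,40,10),(20,255,110),STAND)}
near={"top":dict(blue=(324,217),green=(386,217),yellow=(190,213),lid=(132,235),stand=(168,158)),
"scene":dict(blue=(270,144),green=(257,108),yellow=(302,240),lid=(341,288),stand=(259,277))}
for n in near:
    im=cv2.imread(f"pics/{n}0.png")[:,:,::-1].copy(); m=vision.camera_model(n)
    for k,(lo,hi,p) in R.items():
        b=blob(im,near[n][k],lo,hi); x=locate(m,cen(b),p); print(n,k,np.round(cen(b),1),np.round(x,1),"area ratio",round(cv2.contourArea(b)/cv2.contourArea(hull(m,*x,p)),2))
m=vision.camera_model("top")
for k,uv,z in(("white",(255.5,208.5),46),("shaker",(225,168),60),("match",(293.5,172.5),16),("brush",(356.5,175),20),("cabinet corner",(290,88),500)): print(k,np.round(unproj(m,uv,z),0))
im=cv2.imread("pics/top0.png"); v=cv2.resize(im[130:260,90:300],None,fx=3.8,fy=3.8,interpolation=cv2.INTER_CUBIC); cv2.imwrite("pics/crop1.png",v)
E
```

```text
top blue [325.2 217.1] [ 456.  -156.7] area ratio 0.86
top green [387.2 216.9] [ 451.5 -317.9] area ratio 0.88
top yellow [189.5 212.6] [478.5 193.3] area ratio 0.88
top lid [132.5 234.6] [426.3 345.3] area ratio 0.96
top stand [167.  158.4] [624.2 252.2] area ratio 0.94
scene blue [270.1 141.7] [ 457.1 -156.8] area ratio 0.42
scene green [256.4 107.1] [ 454.7 -312.1] area ratio 0.13
scene yellow [302.1 239. ] [480.1 195.8] area ratio 0.77
scene lid [340.6 287.5] [428.7 350.6] area ratio 0.89
scene stand [258.3 276.5] [624.9 254.8] area ratio 0.22
white [483.  23.  46.]
shaker [588.  97.  60.]
match [576. -80.  16.]
brush [ 564. -245.   20.]
cabinet corner [663. -33. 500.]h.py:26: RuntimeWarning: The iteration is not making good progress, as measured by the 
 improvement from the last ten iterations.
  return fsolve(lambda p:cen(hull(m,p[0],p[1],prof,z0))-c,g)
```

View pics/crop1.png

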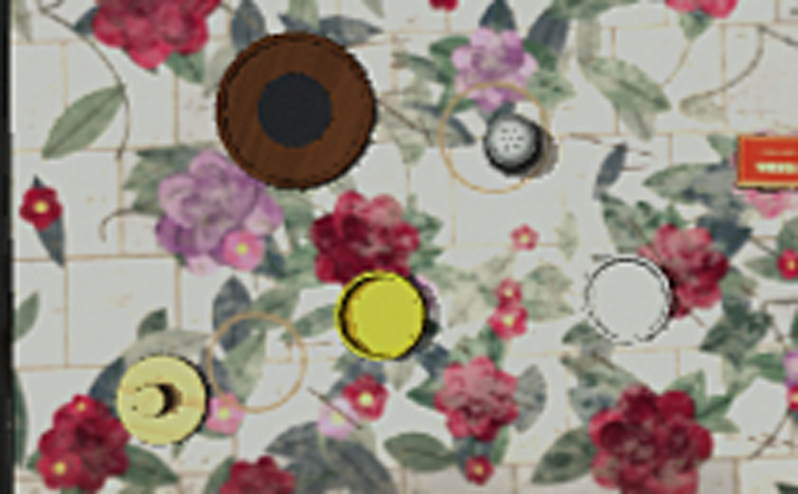

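Call:
play_rows(
  series="0.356 0.532 0.02 0 0 1.328 0.085;0.356 0.532 0.02 0 0 1.328 0.085;0.356 0.532 0.02 0 0 1.328 0.085;0.356 0.532 0.02 0 0 1.328 0.085;0.356 0.532 0.02 0 0 1.328 0.085;0.356 0.532 0.02 0 0 1.328 0.085;0.356 0.532 0.02 0 0 1.328 0.085;0.356 0.532 0.02 0 0 1.328 0.085;0.356 0.532 0.02 0 0 1.328 0.085;0.356 0.532 0.02 0 0 1.328 0.085;0.356 0.532 0.02 0 0 1.328 0.085;0.356 0.532 0.02 0 0 1.328 0.085;0.356 0.532 0.02 0 0 1.328 0.085;0.356 0.532 0.02 0 0 1.328 0.085",
)

```text
time: 1.85
tcp_pos: [481.8, 21.1, 215.4]
eef_rot: [[0.001, 1.0, -0.0], [1.0, -0.001, -0.0], [-0.0, -0.0, -1.0]]
wrist_force: [-0.2, -0.3, -0.3]
grip_width: 0.996
finger_force: 0.0
```

```bash
python3 - <<'E'
from h import *
s=r.read_state(); m=vision.camera_model("wrist"); im=vision.snapshot("wrist"); cv2.imwrite("pics/w1.png",im[:,:,::-1])
print(s["time"],s["tcp_pos"],np.round(s["eef_rot"],3).tolist(),np.round(s["joint_pos"],2)); print(np.round(m["K"],0).tolist(),np.round(m["cam_to_world"],2).tolist())
print(proj(m,[[483,23,46]]))
E
```

```text
1.85 [481.820986    21.13532852 215.44585057] [[0.001, 1.0, -0.0], [1.0, -0.001, -0.0], [-0.0, -0.0, -1.0]] [ 0.04  0.18 -0.19  1.2  -0.    1.62]
[[288.0, 0.0, 256.0], [0.0, 288.0, 190.0], [0.0, 0.0, 1.0]] [[1.0, 0.0, 0.0, 482.79], [-0.0, 0.96, 0.26, 87.21], [-0.0, -0.26, 0.96, 393.22], [0.0, 0.0, 0.0, 1.0]]
[[256.02150507 166.13650333]]
```

View pics/w1.png

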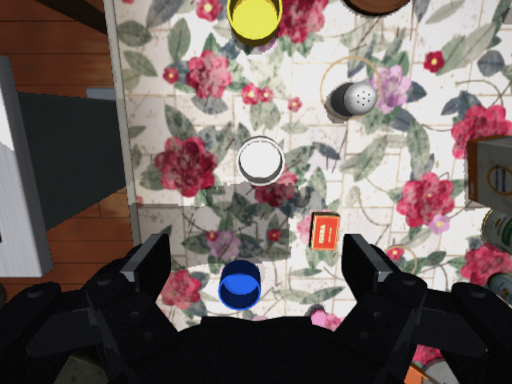

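```bash
python3 - <<'E'
from h import *
m=vision.camera_model("wrist"); im=cv2.imread("pics/w1.png")[:,:,::-1].copy()
b=blob(im,(240,285),(105,120,30),(130,255,255)); x=locate(m,cen(b),POT); print("blue",cen(b),x,cv2.contourArea(b)/cv2.contourArea(hull(m,*x,POT)))
S=8; v=cv2.resize(im[115:205,205:315,::-1],None,fx=S/2*1.7,fy=S/2*1.7,interpolation=cv2.INTER_CUBIC); f=S/2*1.7
for (X,Y),c in (((483,23),(0,0,255)),((488,28),(0,200,0))):
    for z,q in((46,30),(46,27),(8,30)):
        p=(proj(m,ring(X,Y,z,q))-[205,115]+.5)*f
        cv2.polylines(v,[p.astype(np.int32)],True,c,1)
cv2.imwrite("pics/w1c.png",v)
E
```

```text
blue [239.60615021 285.02069781] [ 459.38857084 -153.28804527] 0.926308494472518
```

View pics/w1c.png

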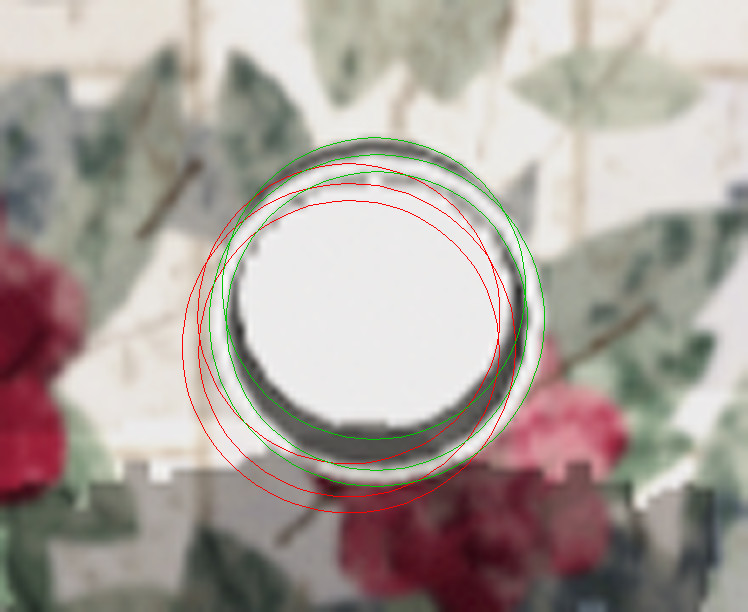

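Call:
play_rows(
  series="0.005 0.0055 -0.045 0 0 0 0.085;0.005 0.0055 -0.095 0 0 0 0.085;0.005 0.0055 -0.095 0 0 0 0.085;0.005 0.0055 -0.095 0 0 0 0.085",
)

```text
time: 2.4
tcp_pos: [488.6, 27.6, 122.0]
eef_rot: [[-0.0, 1.0, 0.002], [1.0, 0.0, 0.0], [0.0, 0.002, -1.0]]
wrist_force: [-0.2, 0.0, 0.6]
grip_width: 0.998
finger_force: 0.0
```

```bash
cat >> h.py <<'E'
def rimfit(im,m,x,y,z0=0,prof=((46,30),(46,27)),sp=12):
    """refine x,y of rings by maximising gradient along the projected rings (x,y = guess)"""
    g=cv2.cvtColor(im,cv2.COLOR_RGB2GRAY).astype(np.float32); g=cv2.GaussianBlur(g,(3,3),0)
    G=cv2.magnitude(cv2.Sobel(g,5,1,0),cv2.Sobel(g,5,0,1)); best=[]
    for X in np.arange(x-sp,x+sp+.1,.5):
        for Y in np.arange(y-sp,y+sp+.1,.5):
            p=np.vstack([proj(m,ring(X,Y,z0+z,q)) for z,q in prof]).astype(np.float32)
            v=cv2.remap(G,p[None,:,0].copy(),p[None,:,1].copy(),1)
            best.append((np.minimum(v,250).mean(),X,Y))
    best.sort(reverse=True); return np.round(np.mean(best[:5],0),1)
def look(name,x,y,fit=(46,30),rings=None,z0=0,sp=12,cam="wrist",view=None):
    rings=rings or ((46,30),(46,27)); s=r.read_state(); m=vision.camera_model(cam); im=vision.snapshot(cam)
    f=rimfit(im,m,x,y,z0,rings,sp); print(round(s["time"],2),"tcp",np.round(s["tcp_pos"],1),"fit",f)
    o=im[:,:,::-1].copy()
    for z,q in rings: cv2.polylines(o,[(proj(m,ring(f[1],f[2],z0+z,q))*8).astype(np.int32)],True,(0,0,255),1,cv2.LINE_AA,3)
    cv2.imwrite(f"pics/{name}_raw.png",im[:,:,::-1]); cv2.imwrite(f"pics/{name}.png",o); return f
E
python3 - <<'E'
from h import *
class V: pass
m=vision.camera_model("wrist")
look("w2",488,28)
E
```

```text
2.4 tcp [488.6  27.6 122. ] fit [185.2 487.8  28.4]
```

View pics/w2.png

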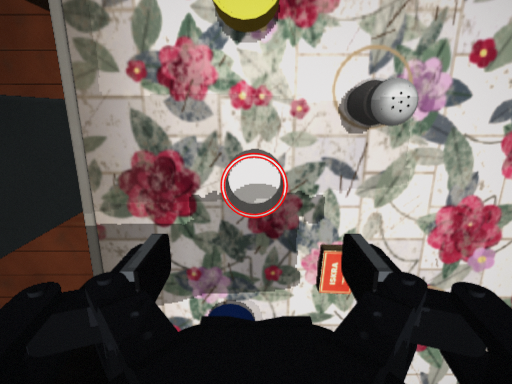

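Call:
play_rows(
  series="0 0 -0.04 0 0 0 0.085;0 0 -0.08 0 0 0 0.085;0 0 -0.1 0 0 0 0.085;0 0 -0.111 0 0 0 0.085;0 0 -0.111 0 0 0 0.085;0 0 -0.111 0 0 0 0.05;0 0 -0.111 0 0 0 0.05;0 0 -0.111 0 0 0 0.05;0 0 -0.111 0 0 0 0.05;0 0 -0.111 0 0 0 0.05;0 0 -0.111 0 0 0 0.05",
  squeeze=40,
)

```text
time: 3.82
tcp_pos: [487.7, 28.0, 9.4]
eef_rot: [[-0.001, 1.0, -0.0], [1.0, 0.001, 0.0], [0.0, -0.0, -1.0]]
wrist_force: [0.1, 0.4, -0.6]
grip_width: 0.585
finger_force: 0.0
```

```bash
python3 - <<'E'
from h import *
s=r.read_state(); print(s["grip_width"],s["finger_force"])
cv2.imwrite("pics/w3.png",vision.snapshot("wrist")[:,:,::-1])
E
```

```text
0.5849177402602096 0.0
```

View pics/w3.png

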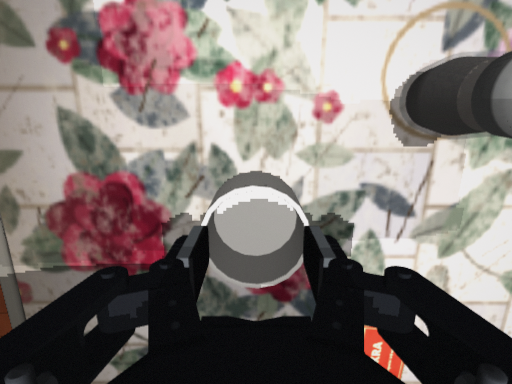

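```bash
python3 - <<'E'
from h import *
m=vision.camera_model("wrist"); im=cv2.imread("pics/w3.png")[:,:,::-1].copy()
print(rimfit(im,m,488,28,sp=20), np.round(m["cam_to_world"],1).tolist())
P=[[488,28,46],[488,58,46],[488,-2,46],[458,28,32],[518,28,32],[463,28,32],[513,28,32],[463,39,32],[463,17,32],[463,28,9]]
for p,q in zip(P,proj(m,P)): print(p,np.round(q,0))
E
```

```text
[133.7 487.6  28.7] [[1.0, -0.0, -0.0, 488.4], [0.0, 1.0, 0.3, 94.1], [0.0, -0.3, 1.0, 187.1], [0.0, 0.0, 0.0, 1.0]]
[488, 28, 46] [255. 240.]
[488, 58, 46] [255. 186.]
[488, -2, 46] [255. 289.]
[458, 28, 32] [203. 230.]
[518, 28, 32] [307. 230.]
[463, 28, 32] [212. 230.]
[513, 28, 32] [298. 230.]
[463, 39, 32] [211. 212.]
[463, 17, 32] [213. 247.]
[463, 28, 9] [217. 216.]
```

Call:
play_rows(
  series="0 0 0 0 0 0 0.045;0 0 0 0 0 0 0.045",
)

```text
time: 4.12
tcp_pos: [487.7, 28.0, 9.4]
eef_rot: [[-0.001, 1.0, -0.0], [1.0, 0.001, -0.0], [-0.0, -0.0, -1.0]]
wrist_force: [0.4, 0.4, -0.5]
grip_width: 0.527
finger_force: 0.0
```

```bash
python3 - <<'E'
from h import *
m=vision.camera_model("wrist"); im=vision.snapshot("wrist")
print(rimfit(im,m,488,28,sp=15))
cv2.imwrite("pics/w4.png",cv2.resize(im[150:330,130:380,::-1],None,fx=3,fy=3,interpolation=cv2.INTER_CUBIC))
E
```

```text
[121.8 487.9  28.7]
```

View pics/w4.png

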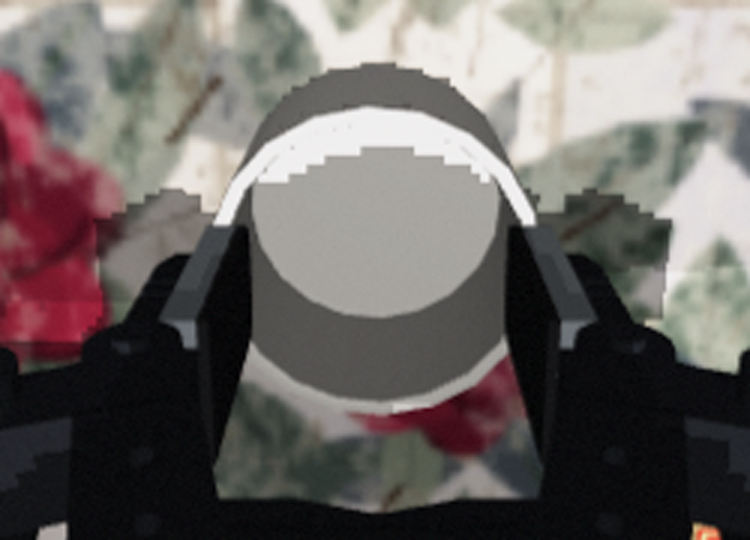

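```bash
python3 - <<'E'
from h import *
m=vision.camera_model("scene"); im=vision.snapshot("scene")
P=[[488,28,9],[488,28,46],[510,28,17],[466,28,17]]; q=proj(m,P); print(np.round(q,1)); u,v=q[1].astype(int)
u0,v0=u-60,v-60
o=cv2.resize(im[v0:v0+95,u0:u0+125,::-1],None,fx=6,fy=6,interpolation=cv2.INTER_CUBIC)
for p in q: cv2.circle(o,tuple(((p-[u0,v0]+.5)*6).astype(int)),4,(0,0,255),-1)
cv2.imwrite("pics/s1.png",o)
E
```

```text
[[279.4 194.1]
 [279.9 187.3]
 [272.5 194.5]
 [286.5 190.8]]
```

View pics/s1.png

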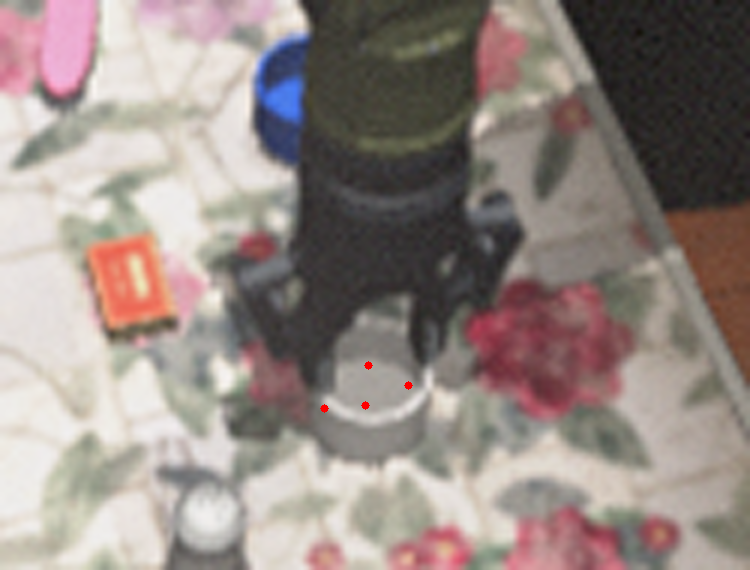

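Call:
play_rows(
  series="0 0 0 0 0 0 0.085;0 0 0 0 0 0 0.085;0 0 0 0 0 0 0.085;0 0 -0.009 0 0 0 0.085;0 0 -0.018 0 0 0 0.085;0 0 -0.018 0 0 0 0.085",
)

```text
time: 4.97
tcp_pos: [486.5, 28.0, -9.8]
eef_rot: [[-0.001, 1.0, -0.002], [1.0, 0.001, -0.0], [-0.0, -0.002, -1.0]]
wrist_force: [-1.0, -0.6, -0.8]
grip_width: 0.998
finger_force: 0.0
```

Call:
play_rows(
  series="0 0 -0.004 0 0 0 0.085;0 0 -0.005 0 0 0 0.085;0 0 -0.005 0 0 0 0.085",
)

```text
time: 5.35
tcp_pos: [487.8, 28.0, -13.6]
eef_rot: [[-0.001, 1.0, 0.0], [1.0, 0.001, 0.0], [0.0, 0.0, -1.0]]
wrist_force: [-0.2, 0.1, 0.8]
grip_width: 0.996
finger_force: 0.0
```

Call:
play_rows(
  series="0 0 -0.003 0 0 0 0.085;0 0 -0.006 0 0 0 0.085;0 0 -0.006 0 0 0 0.085",
)

```text
time: 5.72
tcp_pos: [487.4, 28.0, -19.9]
eef_rot: [[-0.001, 1.0, -0.001], [1.0, 0.001, -0.0], [-0.0, -0.001, -1.0]]
wrist_force: [0.2, 0.2, -0.7]
grip_width: 0.998
finger_force: 0.0
```

Call:
play_rows(
  series="0 0 -0.003 0 0 0 0.085;0 0 -0.007 0 0 0 0.085;0 0 -0.007 0 0 0 0.06;0 0 -0.007 0 0 0 0.05;0 0 -0.007 0 0 0 0.05;0 0 -0.007 0 0 0 0.05;0 0 -0.007 0 0 0 0.05",
)

```text
time: 6.6
tcp_pos: [487.9, 28.0, -26.5]
eef_rot: [[-0.001, 1.0, 0.0], [1.0, 0.001, -0.0], [-0.0, 0.0, -1.0]]
wrist_force: [-0.1, -0.4, 1.2]
grip_width: 0.683
finger_force: 43.0
```

```bash
python3 - <<'E'
from h import *
look("w5",488,28)
im=cv2.imread("pics/w5.png"); cv2.imwrite("pics/w5c.png",cv2.resize(im[120:330,110:400],None,fx=2.6,fy=2.6))
E
```

```text
6.6 tcp [487.9  28.  -26.5] fit [132.5 488.6  28.3]
```

View pics/w5c.png

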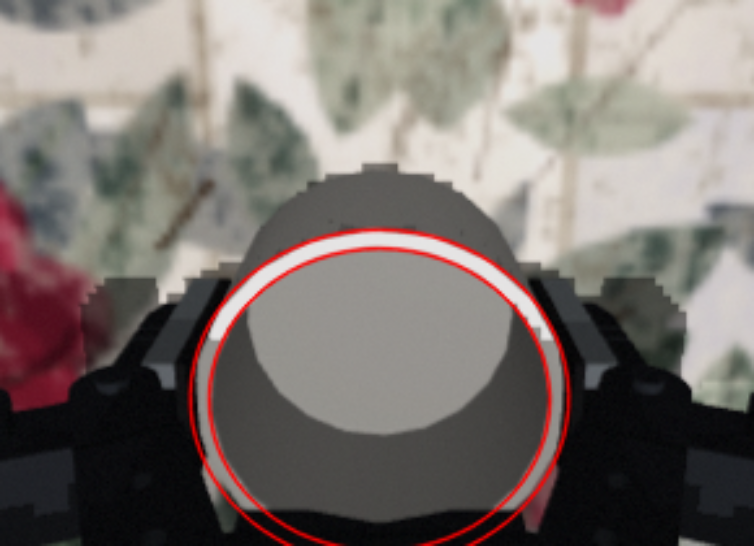

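Call:
play_rows(
  series="0 0 0.02 0 0 0 0.05;0 0 0.06 0 0 0 0.05;0 0 0.1 0 0 0 0.05;0.01 0.02 0.14 0 0 0 0.05;0.03 0.05 0.16 0 0 0 0.05;0.05 0.085 0.16 0 0 0 0.05;0.065 0.11 0.16 0 0 0 0.05;0.072 0.122 0.16 0 0 0 0.05;0.072 0.122 0.16 0 0 0 0.05;0.072 0.122 0.16 0 0 0 0.05",
)

```text
time: 7.9
tcp_pos: [558.7, 149.0, 133.0]
eef_rot: [[-0.0, 1.0, -0.002], [1.0, 0.0, -0.001], [-0.001, -0.002, -1.0]]
wrist_force: [-0.7, -0.4, -1.4]
grip_width: 0.68
finger_force: 43.3
```

```bash
python3 - <<'E'
from h import *
f=look("w6",628,256,rings=((10,26),(14,55)))
m=vision.camera_model("wrist"); im=cv2.imread("pics/w6_raw.png")[:,:,::-1].copy()
print("disc only",rimfit(im,m,*f[1:],0,((10,26),),6),"lip",rimfit(im,m,*f[1:],0,((14,55),),6))
print("pot held",rimfit(im,m,560,150,159.5,sp=8))
E
```

```text
7.9 tcp [558.7 149.  133. ] fit [140.6 625.9 253.2]
disc only [ 66.  626.5 253.5] lip [220.4 625.8 253. ]
pot held [139.4 559.6 149.2]
```

View pics/w6.png

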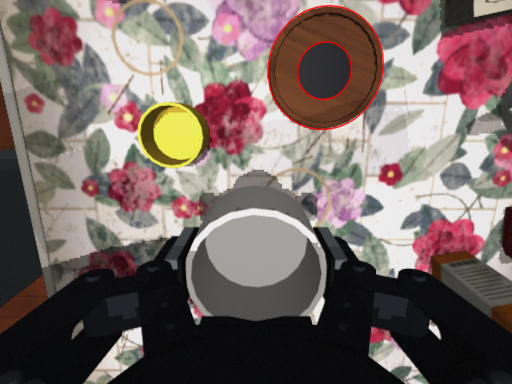

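Call:
play_rows(
  series="0.01 0.015 0 0 0 0 0.05;0.03 0.05 0 0 0 0 0.05;0.05 0.08 -0.01 0 0 0 0.05;0.062 0.098 -0.03 0 0 0 0.05;0.0655 0.1035 -0.065 0 0 0 0.05;0.0655 0.1035 -0.1 0 0 0 0.05;0.0655 0.1035 -0.125 0 0 0 0.05;0.0655 0.1035 -0.138 0 0 0 0.05;0.0655 0.1035 -0.144 0 0 0 0.05;0.0655 0.1035 -0.148 0 0 0 0.05;0.0655 0.1035 -0.1495 0 0 0 0.05;0.0655 0.1035 -0.1495 0 0 0 0.05;0.0655 0.1035 -0.1495 0 0 0 0.06;0.0655 0.1035 -0.1495 0 0 0 0.07;0.0655 0.1035 -0.1495 0 0 0 0.085;0.0655 0.1035 -0.1495 0 0 0 0.085",
)

```text
time: 9.95
tcp_pos: [625.3, 253.6, -16.0]
eef_rot: [[-0.001, 1.0, 0.0], [1.0, 0.001, 0.0], [0.0, 0.0, -1.0]]
wrist_force: [-0.1, 1.3, -0.5]
grip_width: 0.996
finger_force: 0.0
```

Call:
play_rows(
  series="0 0 0.015 0 0 0 0.085;0 0 0.04 0 0 0 0.085;0 -0.01 0.08 0 0 0 0.085;0 -0.04 0.12 0 0 0 0.085;0 -0.06 0.13 0 0 0 0.085;0 -0.06 0.13 0 0 0 0.085;0 -0.06 0.13 0 0 0 0.085",
)

```text
time: 10.82
tcp_pos: [624.2, 193.7, 112.4]
eef_rot: [[-0.001, 1.0, -0.002], [1.0, 0.001, -0.0], [-0.0, -0.002, -1.0]]
wrist_force: [-0.2, -0.0, -0.8]
grip_width: 0.995
finger_force: 0.0
```

```bash
python3 - <<'E'
from h import *
f=look("w7",626,253.5,z0=10)
im=cv2.imread("pics/w7_raw.png")[:,:,::-1].copy(); m=vision.camera_model("wrist")
print("stand",rimfit(im,m,626,253.5,0,((14,55),),8))
E
```

```text
10.82 tcp [624.2 193.7 112.4] fit [249.  626.6 253.7]
stand [206.3 626.1 253.8]
```

View pics/w7.png

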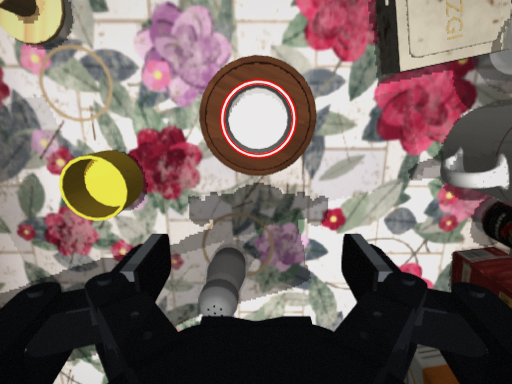

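Call:
play_rows(
  series="-0.1665 -0.3585 0 0 0 0 0.085;-0.1665 -0.3585 0 0 0 0 0.085;-0.1665 -0.3585 0 0 0 0 0.085;-0.1665 -0.3585 0 0 0 0 0.085;-0.1665 -0.3585 0 0 0 0 0.085;-0.1665 -0.3585 0 0 0 0 0.085;-0.1665 -0.3585 0 0 0 0 0.085;-0.1665 -0.3585 0 0 0 0 0.085;-0.1665 -0.3585 0 0 0 0 0.085;-0.1665 -0.3585 0 0 0 0 0.085",
)

```text
time: 12.12
tcp_pos: [459.2, -163.8, 113.5]
eef_rot: [[-0.003, 1.0, -0.0], [1.0, 0.003, 0.0], [0.0, -0.0, -1.0]]
wrist_force: [-0.7, -0.3, -0.4]
grip_width: 0.998
finger_force: 0.0
```

```bash
python3 - <<'E'
from h import *
f=look("w8",459,-153.5)
im=cv2.imread("pics/w8_raw.png")[:,:,::-1].copy(); m=vision.camera_model("wrist")
b=blob(im,proj(m,[[459,-153,30]])[0],(105,120,30),(130,255,255)); x=locate(m,cen(b),POT); print("blob",x,cv2.contourArea(b)/cv2.contourArea(hull(m,*x,POT)))
E
```

```text
12.12 tcp [ 459.2 -163.8  113.5] fit [ 165.2  459.1 -152.8]
blob [ 459.10689393 -153.46996699] 0.9402573725754938
```

Call:
play_rows(
  series="0 0.012 -0.03 0 0 0 0.085;0 0.012 -0.07 0 0 0 0.085;0 0.012 -0.105 0 0 0 0.085;0 0.012 -0.13 0 0 0 0.085;0 0.012 -0.14 0 0 0 0.085;0 0.012 -0.14 0 0 0 0.085;0 0.012 -0.14 0 0 0 0.06;0 0.012 -0.14 0 0 0 0.05;0 0.012 -0.14 0 0 0 0.05;0 0.012 -0.14 0 0 0 0.05;0 0.012 -0.14 0 0 0 0.05",
)

```text
time: 13.55
tcp_pos: [459.8, -153.3, -24.6]
eef_rot: [[-0.001, 1.0, 0.003], [1.0, 0.001, -0.001], [-0.001, 0.003, -1.0]]
wrist_force: [-0.9, 0.1, 5.6]
grip_width: 0.701
finger_force: 42.9
```

```bash
python3 - <<'E'
from h import *
look("w9",459,-153,sp=6)
E
```

```text
13.55 tcp [ 459.8 -153.3  -24.6] fit [  77.5  460.4 -153.3]
```

Call:
play_rows(
  series="0 0 0.015 0 0 0 0.05;0 0 0.05 0 0 0 0.05;0 0.005 0.09 0 0 0 0.05;0.01 0.02 0.13 0 0 0 0.05;0.025 0.05 0.16 0 0 0 0.05;0.045 0.09 0.16 0 0 0 0.05;0.065 0.135 0.16 0 0 0 0.05;0.085 0.18 0.16 0 0 0 0.05;0.11 0.225 0.16 0 0 0 0.05;0.13 0.27 0.16 0 0 0 0.05;0.148 0.31 0.16 0 0 0 0.05;0.16 0.335 0.16 0 0 0 0.05;0.1665 0.3465 0.16 0 0 0 0.05;0.1665 0.3465 0.16 0 0 0 0.05;0.1665 0.3465 0.16 0 0 0 0.05",
)

```text
time: 15.48
tcp_pos: [624.6, 192.3, 134.0]
eef_rot: [[0.0, 1.0, -0.001], [1.0, -0.0, -0.001], [-0.001, -0.001, -1.0]]
wrist_force: [0.1, 0.4, -1.4]
grip_width: 0.702
finger_force: 43.8
```

```bash
python3 - <<'E'
from h import *
f=look("w10",626.3,253.7,z0=10,sp=6)
s=r.read_state(); t=s["tcp_pos"]
im=cv2.imread("pics/w10_raw.png")[:,:,::-1].copy(); m=vision.camera_model("wrist")
for dz in (22,24.5,26.5,28.5,31): print("held",dz,rimfit(im,m,t[0],t[1],t[2]+dz,sp=6)-[0,t[0],t[1]])
print(np.round(s["eef_rot"],3).tolist())
E
```

```text
15.47 tcp [624.6 192.3 134. ] fit [249.1 626.5 253.8]
held 22 [86.7         0.75521987 -0.89466386]
held 24.5 [76.9         0.85521987 -0.19466386]
held 26.5 [72.          1.45521987  0.80533614]
held 28.5 [76.5         1.65521987  2.40533614]
held 31 [76.          1.05521987  3.20533614]
[[0.0, 1.0, -0.001], [1.0, -0.0, -0.001], [-0.001, -0.001, -1.0]]
```

View pics/w10_raw.png

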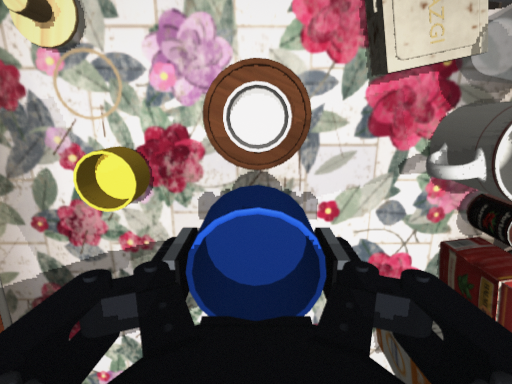

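Call:
play_rows(
  series="0 0.015 0 0 0 0 0.05;0 0.04 0 0 0 0 0.05;0 0.055 -0.01 0 0 0 0.05;0 0.06 -0.03 0 0 0 0.05;0 0.06 -0.055 0 0 0 0.05;0 0.06 -0.075 0 0 0 0.05;0 0.06 -0.09 0 0 0 0.05;0 0.06 -0.1 0 0 0 0.05;0 0.06 -0.106 0 0 0 0.05;0 0.06 -0.11 0 0 0 0.05;0 0.06 -0.111 0 0 0 0.05;0 0.06 -0.111 0 0 0 0.05",
)

```text
time: 17.02
tcp_pos: [625.7, 253.6, 23.5]
eef_rot: [[-0.001, 1.0, 0.001], [1.0, 0.001, 0.0], [0.0, 0.001, -1.0]]
wrist_force: [0.0, 0.9, -1.1]
grip_width: 0.701
finger_force: 43.8
```

Call:
play_rows(
  series="0 0 -0.001 0 0 0 0.05;0 0 -0.002 0 0 0 0.05;0 0 -0.002 0 0 0 0.05",
)

```text
time: 17.4
tcp_pos: [625.7, 253.7, 23.4]
eef_rot: [[-0.001, 1.0, 0.002], [1.0, 0.001, 0.001], [0.001, 0.002, -1.0]]
wrist_force: [-4.2, -1.0, 9.3]
grip_width: 0.702
finger_force: 44.7
```

Call:
play_rows(
  series="0 0 0.001 0 0 0 0.05;0 0 0.001 0 0 0 0.06;0 0 0.001 0 0 0 0.07;0 0 0.001 0 0 0 0.085;0 0 0.001 0 0 0 0.085;0 0 0.02 0 0 0 0.085;0 0 0.05 0 0 0 0.085;0 -0.01 0.09 0 0 0 0.085;0 -0.04 0.125 0 0 0 0.085;0 -0.06 0.133 0 0 0 0.085;0 -0.06 0.133 0 0 0 0.085;0 -0.06 0.133 0 0 0 0.085",
)

```text
time: 18.9
tcp_pos: [624.2, 193.7, 152.0]
eef_rot: [[-0.001, 1.0, -0.003], [1.0, 0.001, -0.0], [-0.0, -0.003, -1.0]]
wrist_force: [-0.6, 0.1, -0.0]
grip_width: 0.993
finger_force: 0.0
```

```bash
python3 - <<'E'
from h import *
f=look("w11",626.3,253.7,z0=48,sp=8)
im=cv2.imread("pics/w11_raw.png")[:,:,::-1].copy(); m=vision.camera_model("wrist")
for z in (42,45,48,51,54): print(z,rimfit(im,m,626.3,253.7,z,sp=5))
b=blob(im,proj(m,[[480,197,30]])[0],(22,120,40),(35,255,255)); x=locate(m,cen(b),POT); print("yellow",x,cv2.contourArea(b)/cv2.contourArea(hull(m,*x,POT)))
E
```

```text
18.9 tcp [624.2 193.7 152. ] fit [143.2 626.5 253.3]
42 [152.1 626.5 253.6]
45 [157.1 626.5 253.6]
48 [142.4 626.5 253.6]
51 [112.3 626.4 253.5]
54 [ 99.4 626.3 252.6]
yellow [481.07180816 194.30567022] 0.9431524205363405
```

Call:
play_rows(
  series="-0.06 -0.005 0 0 0 0 0.085;-0.12 -0.01 -0.02 0 0 0 0.085;-0.1445 -0.01 -0.04 0 0 0 0.085;-0.1445 -0.01 -0.04 0 0 0 0.085;-0.1445 -0.01 -0.04 0 0 0 0.085;-0.1445 -0.01 -0.04 0 0 0 0.085",
)

```text
time: 19.7
tcp_pos: [483.0, 184.3, 114.6]
eef_rot: [[-0.001, 1.0, 0.002], [1.0, 0.001, 0.001], [0.001, 0.002, -1.0]]
wrist_force: [-0.2, 0.4, 0.1]
grip_width: 0.996
finger_force: 0.0
```

```bash
python3 - <<'E'
from h import *
f=look("w12",481,194.5)
im=cv2.imread("pics/w12_raw.png")[:,:,::-1].copy(); m=vision.camera_model("wrist")
b=blob(im,proj(m,[[480,197,30]])[0],(22,120,40),(35,255,255)); x=locate(m,cen(b),POT); print("yellow",x,cv2.contourArea(b)/cv2.contourArea(hull(m,*x,POT)))
b=blob(im,proj(m,[[430,349,20]])[0],(20,50,100),(35,170,255)); x=locate(m,cen(b),LID); print("lid",x,cv2.contourArea(b)/cv2.contourArea(hull(m,*x,LID)))
E
```

```text
19.7 tcp [483.  184.3 114.6] fit [190.1 481.1 194.3]
yellow [480.68019358 193.72741996] 0.953556980888638
lid [428.47411034 331.26204559] 0.35798508041835786
```

Call:
play_rows(
  series="0 0.0105 -0.03 0 0 0 0.085;0 0.0105 -0.07 0 0 0 0.085;0 0.0105 -0.105 0 0 0 0.085;0 0.0105 -0.13 0 0 0 0.085;0 0.0105 -0.1385 0 0 0 0.085;0 0.0105 -0.1385 0 0 0 0.085;0 0.0105 -0.1385 0 0 0 0.06;0 0.0105 -0.1385 0 0 0 0.05;0 0.0105 -0.1385 0 0 0 0.05;0 0.0105 -0.1385 0 0 0 0.05;0 0.0105 -0.1385 0 0 0 0.05",
)

```text
time: 21.12
tcp_pos: [482.0, 194.5, -23.2]
eef_rot: [[-0.001, 1.0, 0.003], [1.0, 0.001, 0.001], [0.001, 0.003, -1.0]]
wrist_force: [-1.3, 0.5, 6.6]
grip_width: 0.681
finger_force: 43.3
```

Call:
play_rows(
  series="0 0 0.015 0 0 0 0.05;0 0 0.05 0 0 0 0.05;0 0 0.09 0 0 0 0.05;0 0 0.13 0 0 0 0.05;0.015 0 0.165 0 0 0 0.05;0.05 0 0.175 0 0 0 0.05;0.09 0 0.175 0 0 0 0.05;0.125 0 0.175 0 0 0 0.05;0.14 0 0.175 0 0 0 0.05;0.1445 0 0.175 0 0 0 0.05;0.1445 0 0.175 0 0 0 0.05;0.1445 0 0.175 0 0 0 0.05",
)

```text
time: 22.62
tcp_pos: [624.2, 194.0, 150.7]
eef_rot: [[-0.001, 1.0, -0.001], [1.0, 0.001, -0.0], [-0.0, -0.001, -1.0]]
wrist_force: [-0.6, -0.5, -2.0]
grip_width: 0.678
finger_force: 43.5
```

```bash
python3 - <<'E'
from h import *
f=look("w13",626.4,253.6,z0=48,sp=6)
s=r.read_state(); t=s["tcp_pos"]
im=cv2.imread("pics/w13_raw.png")[:,:,::-1].copy(); m=vision.camera_model("wrist")
for dz in (20,23.2,26): print("held",dz,rimfit(im,m,t[0],t[1],t[2]+dz,sp=6)-[0,t[0],t[1]])
E
```

```text
22.62 tcp [624.2 194.  150.7] fit [150.6 626.6 253.5]
held 20 [149.6          0.75947074  -1.07150384]
held 23.2 [135.6          0.85947074   0.22849616]
held 26 [119.8          1.45947074   1.32849616]
```

Call:
play_rows(
  series="0 0.015 0 0 0 0 0.05;0 0.04 0 0 0 0 0.05;0 0.055 -0.005 0 0 0 0.05;0 0.0595 -0.02 0 0 0 0.05;0 0.0595 -0.04 0 0 0 0.05;0 0.0595 -0.058 0 0 0 0.05;0 0.0595 -0.07 0 0 0 0.05;0 0.0595 -0.078 0 0 0 0.05;0 0.0595 -0.083 0 0 0 0.05;0 0.0595 -0.086 0 0 0 0.05;0 0.0595 -0.087 0 0 0 0.05;0 0.0595 -0.0875 0 0 0 0.05;0 0.0595 -0.0875 0 0 0 0.05",
)

```text
time: 24.3
tcp_pos: [625.4, 253.6, 63.2]
eef_rot: [[-0.001, 1.0, 0.001], [1.0, 0.001, 0.0], [0.0, 0.001, -1.0]]
wrist_force: [-0.3, 0.6, -1.8]
grip_width: 0.677
finger_force: 43.5
```

Call:
play_rows(
  series="0 0 -0.001 0 0 0 0.05;0 0 -0.002 0 0 0 0.05;0 0 -0.002 0 0 0 0.05",
)

```text
time: 24.68
tcp_pos: [625.6, 253.7, 62.8]
eef_rot: [[-0.001, 1.0, 0.002], [1.0, 0.001, 0.001], [0.001, 0.002, -1.0]]
wrist_force: [-2.3, -0.9, 6.7]
grip_width: 0.679
finger_force: 44.3
```

Call:
play_rows(
  series="0 0 0.001 0 0 0 0.05;0 0 0.001 0 0 0 0.06;0 0 0.001 0 0 0 0.07;0 0 0.001 0 0 0 0.085;0 0 0.001 0 0 0 0.085;0 0 0.02 0 0 0 0.085;0 0 0.05 0 0 0 0.085;0 0 0.09 0 0 0 0.085;0 -0.03 0.12 0 0 0 0.085;0 -0.06 0.13 0 0 0 0.085;0 -0.06 0.13 0 0 0 0.085;0 -0.06 0.13 0 0 0 0.085",
)

```text
time: 26.18
tcp_pos: [625.0, 193.8, 190.4]
eef_rot: [[-0.001, 1.0, -0.001], [1.0, 0.001, 0.0], [0.0, -0.001, -1.0]]
wrist_force: [0.4, -0.3, -0.6]
grip_width: 0.99
finger_force: 0.0
```

```bash
python3 - <<'E'
from h import *
f=look("w14",626.4,253.6,z0=86,sp=8)
im=cv2.imread("pics/w14_raw.png")[:,:,::-1].copy(); m=vision.camera_model("wrist")
for z in (80,83,86,89,92): print(z,rimfit(im,m,626.3,253.7,z,sp=5))
E
```

```text
26.18 tcp [625.  193.8 190.4] fit [248.  626.3 253.4]
80 [249.4 626.1 253.6]
83 [250.  626.2 253.5]
86 [246.2 626.1 253.8]
89 [222.  626.1 253.8]
92 [197.1 626.2 252. ]
```

Call:
play_rows(
  series="-0.06 0 0 0 0 0 0.085;-0.11 0.03 0 0 0 0 0.085;-0.15 0.07 -0.02 0 0 0 0.085;-0.1955 0.11 -0.05 0 0 0 0.085;-0.1955 0.1365 -0.077 0 0 0 0.085;-0.1955 0.1365 -0.077 0 0 0 0.085;-0.1955 0.1365 -0.077 0 0 0 0.085;-0.1955 0.1365 -0.077 0 0 0 0.085",
)

```text
time: 27.22
tcp_pos: [430.6, 329.8, 114.7]
eef_rot: [[0.0, 1.0, 0.001], [1.0, -0.0, 0.001], [0.001, 0.001, -1.0]]
wrist_force: [-0.0, 0.3, 1.1]
grip_width: 0.993
finger_force: 0.0
```

```bash
python3 - <<'E'
from h import *
f=look("w15",429,349,rings=((14,31),(46,11)))
im=cv2.imread("pics/w15_raw.png")[:,:,::-1].copy(); m=vision.camera_model("wrist")
print("knob",rimfit(im,m,429,349,0,((46,11),)),"disc",rimfit(im,m,429,349,0,((14,31),)))
b=blob(im,proj(m,[[429,348,20]])[0],(20,50,60),(35,190,255)); x=locate(m,cen(b),LID); print("lid",x,cv2.contourArea(b)/cv2.contourArea(hull(m,*x,LID)))
E
```

```text
27.23 tcp [430.6 329.8 114.7] fit [134.2 427.9 348.3]
knob [151.2 428.8 351.4] disc [137.1 427.6 348.3]
lid [428.73245891 349.59547679] 0.9201982813777937
```

View pics/w15.png

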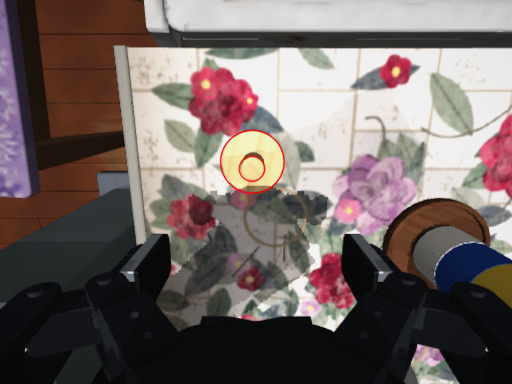

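Call:
play_rows(
  series="-0.002 0.0185 -0.03 0 0 0 0.06;-0.002 0.0185 -0.065 0 0 0 0.055;-0.002 0.0185 -0.095 0 0 0 0.055;-0.002 0.0185 -0.115 0 0 0 0.055;-0.002 0.0185 -0.126 0 0 0 0.055;-0.002 0.0185 -0.1295 0 0 0 0.055;-0.002 0.0185 -0.1295 0 0 0 0.055;-0.002 0.0185 -0.1295 0 0 0 0.04;-0.002 0.0185 -0.1295 0 0 0 0.025;-0.002 0.0185 -0.1295 0 0 0 0.012;-0.002 0.0185 -0.1295 0 0 0 0.012;-0.002 0.0185 -0.1295 0 0 0 0.012;-0.002 0.0185 -0.1295 0 0 0 0.012;-0.002 0.0185 -0.1295 0 0 0 0.012",
)

```text
time: 29.02
tcp_pos: [428.2, 349.0, -14.9]
eef_rot: [[-0.001, 1.0, 0.001], [1.0, 0.001, 0.001], [0.001, 0.001, -1.0]]
wrist_force: [-0.5, -1.6, 5.0]
grip_width: 0.239
finger_force: 39.2
```

```bash
python3 - <<'E'
from h import *
look("w16",428,348.5,rings=((14,31),),sp=6)
E
```

```text
29.02 tcp [428.2 349.  -14.9] fit [115.2 427.9 348.6]
```

Call:
play_rows(
  series="0 0 0.015 0 0 0 0.012;0 0 0.05 0 0 0 0.012;0 0 0.09 0 0 0 0.012;0 0 0.13 0 0 0 0.012;0.01 -0.005 0.165 0 0 0 0.012;0.035 -0.018 0.18 0 0 0 0.012;0.07 -0.034 0.18 0 0 0 0.012;0.105 -0.051 0.18 0 0 0 0.012;0.14 -0.068 0.18 0 0 0 0.012;0.17 -0.082 0.18 0 0 0 0.012;0.19 -0.091 0.18 0 0 0 0.012;0.198 -0.095 0.18 0 0 0 0.012;0.198 -0.095 0.18 0 0 0 0.012;0.198 -0.095 0.18 0 0 0 0.012;0.198 -0.095 0.18 0 0 0 0.012",
)

```text
time: 30.95
tcp_pos: [624.9, 254.1, 164.7]
eef_rot: [[-0.002, 1.0, -0.0], [1.0, 0.002, 0.0], [0.0, -0.0, -1.0]]
wrist_force: [-0.3, -0.2, -0.4]
grip_width: 0.239
finger_force: 39.2
```

```bash
python3 - <<'E'
from h import *
s=r.read_state(); t=s["tcp_pos"]; f=look("w17",t[0],t[1],rings=((14,31),),z0=t[2]+14.9,sp=6); print(f[1:]-t[:2])
m=vision.camera_model("wrist"); im=cv2.imread("pics/w17_raw.png")[:,:,::-1].copy()
print("stand",rimfit(im,m,626.2,253.6,0,((14,55),),6))
E
```

```text
30.95 tcp [624.9 254.1 164.7] fit [131.9 626.  253.3]
[ 1.10061445 -0.77235099]
stand [161.8 626.4 253.5]
```

Call:
play_rows(
  series="0 0 -0.015 0 0 0 0.012;0 0 -0.03 0 0 0 0.012;0 0 -0.04 0 0 0 0.012;0 0 -0.046 0 0 0 0.012;0 0 -0.05 0 0 0 0.012;0 0 -0.053 0 0 0 0.012;0 0 -0.055 0 0 0 0.012;0 0 -0.056 0 0 0 0.012;0 0 -0.056 0 0 0 0.012",
)

```text
time: 32.12
tcp_pos: [626.1, 253.7, 109.1]
eef_rot: [[-0.001, 1.0, 0.001], [1.0, 0.001, 0.0], [0.0, 0.001, -1.0]]
wrist_force: [-1.9, -0.8, 2.1]
grip_width: 0.239
finger_force: 39.5
```

Call:
play_rows(
  series="0 0 0 0 0 0 0.02;0 0 0 0 0 0 0.03;0 0 0 0 0 0 0.045;0 0 0 0 0 0 0.06;0 0 0 0 0 0 0.06;0 0 0.015 0 0 0 0.06;0 0 0.04 0 0 0 0.06;0 0 0.075 0 0 0 0.06;0 -0.03 0.1 0 0 0 0.06;0 -0.06 0.11 0 0 0 0.06;0 -0.06 0.11 0 0 0 0.06;0 -0.06 0.11 0 0 0 0.06;0 -0.06 0.11 0 0 0 0.06",
)

```text
time: 33.75
tcp_pos: [625.4, 194.3, 217.9]
eef_rot: [[-0.002, 1.0, -0.001], [1.0, 0.002, 0.0], [0.0, -0.001, -1.0]]
wrist_force: [-0.0, 0.6, -0.3]
grip_width: 0.704
finger_force: 0.0
```

```bash
python3 - <<'E'
from h import *
look("w18",626.2,253.6,rings=((14,31),),z0=124,sp=8)
im=cv2.imread("pics/w18_raw.png")[:,:,::-1].copy(); m=vision.camera_model("wrist")
for z in (118,121,124,127,130): print(z,rimfit(im,m,626.3,253.7,z,((14,31),),sp=6))
print("knob",rimfit(im,m,626.3,253.7,124,((46,11),),sp=6)); print(r.read_state()["finger_force"])
E
```

```text
33.75 tcp [625.4 194.3 217.9] fit [239.9 627.1 253.3]
118 [250.  627.3 253.3]
121 [249.5 626.9 253.4]
124 [239.2 626.9 253.4]
127 [206.1 627.  253. ]
130 [202.5 626.8 251.2]
knob [141.3 626.6 252.1]
0.0
```

The lid's disc and knob fits both put it over the tower axis at its seated height, and the gripper is clear, so I'm handing in.

```bash
python3 -c "
from cell import r
print(r.close_job())"
```

```text
the job is handed in; nothing more can be done
None
```

The white, blue and yellow pots and the lid are stacked on the stand and released; my last camera fits put each within about 1 mm of the stand's axis at about its seated height, and I handed the job in at about 34 s (the hand-in gave no verdict).

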